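Lock the sliding tea caddy, load the cup, flick it free

TASK

Pull the spring-returned tea caddy out along its rail to the spot where its red lever can be pushed fully down and locks in the notch beneath it, then stand the green cup upright on the caddy's tray, setting it down gently. Then flick the red lever all the way up again so that the caddy runs home to its end stop with the cup still standing on it, and leave the other things on the shelf where they are.

Things in the scene. Friction and masses are not known exactly. Their poses are not given: they have to be found in the camera images.
- lever (a joint): Red-tipped kick-down lever on the caddy's right-hand side (seen from the robot). 0 = fully up, its end 0.55 rad above level; grows as pushed down to the stop at 0.60 = locked (0.05 rad below level). Friction hinge: 1 to 2 N at the pad moves it and it stays where it is left. Its tooth meets a keeper bar at about 0.27 and passes lower only at the bar's one notch. Below 0.27 the caddy is free.
- lever_pad (a point): Centre of the lever's red pad, where to push or pinch it: pad 40 mm long, 26 mm wide (along y), 10 mm thick; centre 84 mm and free end 100 mm from the hinge. Moves with the lever; x axis runs along the lever from free end to hinge, y is the tray's y, z is normal to the pad's upper face.
- hinge (a point): Middle of the lever's hinge axis, which runs along y, 55 mm above the table on the caddy's right side; axes as point tray. The tooth hangs 40 mm below the lever, 35 mm from the hinge, 8 mm thick, over the steel keeper bar in the groove of the base (notch 15 mm wide). The base ends in a lip 30 mm high, 64 mm from the hinge towards the lever's end.
- rail_mid (a point): Middle of the caddy's steel grab rail, 12 mm thick, 140 mm long along y, 200 mm above the table, right above the lever, with an arm back to the caddy at each end. It blocks a gripper pointing straight down on the lever: come from the lever's free-end side, below the rail, leaning about 40 degrees, fingers pointing down and along tray +x.
- caddy (a joint): Travel of the caddy on its rail, m: 0 = home at the end stop (its start), up to 0.15 along tray +y (towards the robot). A spring always pulls it home with 3 to 4 N; free, it glides home at about 0.12 m/s. The notch lies between 0.075 and 0.13, elsewhere every time, deep in the base: find it by feel, the tooth pressed lightly on the bar, sliding until it catches.
- tray (a point): Centre of the upper face of the caddy's wooden tray, 58 mm above the table, 132 (x) by 142 mm (y) inside a rim 10 mm high. x points away from the lever (about to the robot's left), y along the rail to growing travel (about towards the robot), z up. The hinge lies 74 mm towards -x. The unit stands turned by up to 0.2 rad either way.
- cup_mid (a point): Centre of the green ceramic cup, half-way up: round, no handle, 76 mm high, 66 mm across the rim, narrower below, about 0.2 kg, upright on the table at the start; z is its axis. A glass sugar bowl (82 mm wide, 83 high) and an amber jar (68 wide, 85 high) may have changed places with it, 95 mm or more from centre to centre.
Mind the look-alikes: they are no part of the job. What is shaped like the part that bears cup_mid but purple is not meant.

How it is judged:
By the outcome, as a careful person would: the job done as asked, in the order asked, and still so for the second after the job is handed in, with the robot touching nothing.
It also fails if it takes over 72 s, if anything falls off the work surface, if the arm or the gripper's body presses on something with over 40 N, if the wrist force passes 120 N, or if a joint passes its speed limit or range.

ROBOT

A 6-joint arm with a two-finger parallel gripper is mounted at the origin on the work surface. World frame = base frame: x ahead of the robot, y to its left, z up, the work surface at z = 0. Lengths are in mm, angles in rad, forces in N, time in s.
With the tool pointing down it reaches from about 350 to 975 mm from the base axis. Payload 7.1 kg.
Tool frame: the origin (TCP) lies between the finger pads; the fingertips stand 19 mm ahead of it and the grasp point (between the pads) is the TCP; z points along the fingers, y is the line along which they close (so a half turn about z gives the same grasp; the last joint's range is limited). The gripper opens to 88 mm and grips with 3 to 60 N. Pads are 20 mm wide; open, the fingers measure 115 mm over their backs; the gripper's body (75 mm by 178 mm) begins 61 mm behind the grasp point.
Start: joints at [-1.13, 0.423, 1.63, -0, 1.089, -0.019], TCP at [277.37, -560.063, 241.675] pointing down, gripper open.
Joint ranges: [-3, 3], [-0.9, 2.11], [0.09, 2.58], [-1.31, 4.45], [0.11, 2.69], [-2.54, 2.54]. Speed limits (rad/s): [2.39, 2.39, 3.01, 3.14, 3.14, 3.14].

INTERFACE

Orientations are given as a rotation vector (axis times angle).
In Python, from workcell import ctrl gives the robot as it stands.
- The arm moves only by the tool arm_command, never from a script. Its argument "series" is a list of rows, each an object with "linear": the shift along the tool's x, y, z in m, a list of three; "turn": the turn about the tool's z in rad. A call has 1 to 10 rows; each row shifts and turns the commanded pose from where the row before left it, along the tool's axes as they then stand; what a row does not reach is not made up. A row lasts 1/10 s, in which the tool goes at most 50 mm and 8.59 degrees, less where a joint would pass 70% of its speed; a pose out of reach is approached as far as the arm can. A call with a gripper value outside its range is refused whole. "jaw" is the opening, from -1 (shut) to 1 (fully open), set as the call begins (left out, the last holds). The fingers move at their own pace and stop on an object; the grip force is fixed at half the most. Time passes only in rows, so rows that do not move let the fingers close. It gives the time, the measured TCP pose, the force, the opening and the grip force at its end, in the units of the state.
- ctrl.get_obs(): the state, without advancing time (a new reading comes with each control period).
- ctrl.get_image(name): name is "side" or "top"; returns a dict with "frame" (400x640x3 uint8, blue, green, red), "fx", "fy", "cx", "cy" (pixels), "k1" (the pictures are not rectified: a ray, as slopes to the right and down, at radius r is drawn at 1 + k1 r^2 times it, then the intrinsics apply), "rvec" (rotation vector, rad) and "tvec" (3), from world to camera coordinates, as OpenCV has them. Camera axes: x right, y down, z forward; pixel columns grow to the right and rows downward; lengths in mm; the calibration is good to about 2 mm. A picture is of the moment at which its call begins. There is no depth.
- ctrl.close_job(): hands the job in; it is judged then, once.
The state is a dict: "t": time; "qpos": joint angles; "qvel": joint speeds; "joint_torque": joint torques, N m; "ee_pos": TCP position; "orientation": TCP orientation; "ft_force": force on the tool from outside, world axes, zero at the start; "moment": the same for the moment, N m; "width": finger opening in mm; "grasp_force": force on a finger pad.
Only numpy, scipy, OpenCV 4.12 (cv2) and the standard library are available. Lean on these libraries where they do the work, as an engineer would, in place of code of your own. Each camera call takes 0.05 s, during which the arm holds its last target. There are 200 camera calls.

## Working session

There is one attempt and no reset: what is moved stays moved. The work goes in short steps, Python scripts to look and compute and a tool call to move; the robot and the scene stay as the last step left them, time stands still between calls to the robot, and variables do not carry over. Pictures are saved under pics/ and viewed, at most 13 in all, crops included, and the job is handed in when it is done.

Besides the shell and the picture viewer there is one more tool, called after ">>>" in YAML: its name, and indented under it one key for each argument. arm_command: Moves the arm, as the interface text tells. Its arguments: {"type":"object","properties":{"series":{"type":"array"},"jaw":{"type":"number"}},"required":["series"]}

```bash
mkdir -p pics; ls
python3 - <<'E'
from workcell import ctrl
import cv2
o=ctrl.get_obs();print({k:(v if not hasattr(v,'round') else v) for k,v in o.items()})
for n in("top","side"):
    d=ctrl.get_image(n);cv2.imwrite(f"pics/{n}0.png",d["frame"]);print({k:v for k,v in d.items() if k!="frame"})
E
```

```text
pics
{'t': 0.0, 'qpos': array([-1.13001991e+00,  4.23862837e-01,  1.63068343e+00,  9.50968237e-06,
        1.08862221e+00, -1.90036416e-02]), 'qvel': array([-6.91770528e-05,  1.28999008e-04, -1.57286820e-03,  1.14527251e-03,
        1.37115296e-03,  1.49427980e-03]), 'joint_torque': array([ 1.86398705e-03, -5.44626260e+01, -2.73668307e+01,  6.44523581e-02,
        2.27531459e-02, -8.47896695e-05]), 'ee_pos': array([ 277.13949931, -559.59881676,  240.89053655]), 'orientation': array([-3.05744139e+00, -7.15517833e-01,  5.04959683e-04]), 'ft_force': array([-0.26482103,  0.52437892, -0.36968846]), 'moment': array([0.02348916, 0.02682361, 0.00507195]), 'grasp_force': 0.0, 'width': 87.75428606825935}
{'fx': 449.00983634402417, 'fy': 449.00983634402417, 'cx': 318.50836505582004, 'cy': 199.57948498916525, 'k1': -0.07795774986620513, 'rvec': array([ 2.18499663, -2.20430346,  0.08793488]), 'tvec': array([  25.00826165,  522.09263728, 1455.70568461])}
{'fx': 469.29366937223125, 'fy': 469.29366937223125, 'cx': 317.305756495602, 'cy': 207.06244560695438, 'k1': 0.00011872927165784991, 'rvec': array([ 0.6109382 , -2.54170586,  1.33989562]), 'tvec': array([ 473.41631895,  232.08168849, 1001.98568454])}
```

View pics/top0.png

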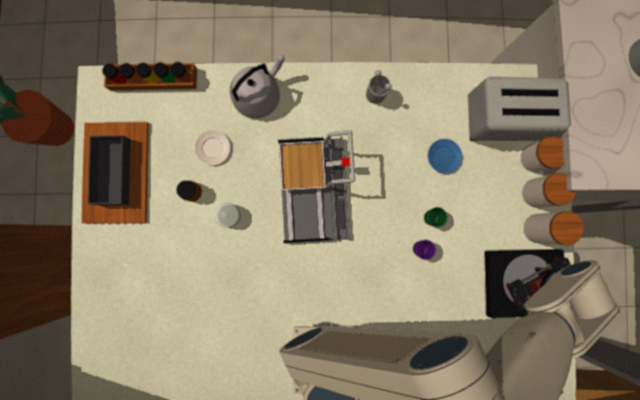

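View pics/side0.png

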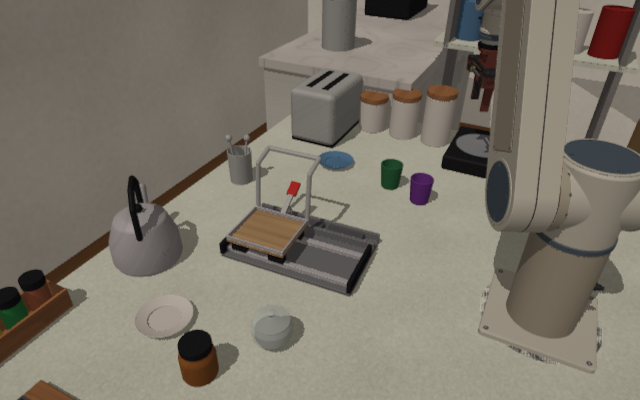

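Top: caddy tray near (303,165), red pad (346,161), green cup (436,217), purple look-alike (425,250). Side: cup (391,175), pad (293,188), rail from (262,150) to (320,160). I'll zoom in for accuracy.

```bash
cat > h.py <<'E'
import numpy as np, cv2
from scipy.spatial.transform import Rotation as R
from workcell import ctrl
CAL={"top":(449.00984,318.50837,199.57948,-0.07795775,[2.18499663,-2.20430346,0.08793488],[25.00826165,522.09263728,1455.70568461]),
"side":(469.29367,317.305756,207.062446,0.000118729,[0.6109382,-2.54170586,1.33989562],[473.41631895,232.08168849,1001.98568454])}
def ray(n,p):
    f,cx,cy,k,rv,t=CAL[n];s=np.array([(p[0]-cx)/f,(p[1]-cy)/f]);u=s.copy()
    for _ in range(10): u=s/(1+k*(u@u))
    M=R.from_rotvec(rv).as_matrix();return -M.T@np.array(t),M.T@np.array([*u,1])
def onz(n,p,z):
    c,d=ray(n,p);return c+d*(z-c[2])/d[2]
def proj(n,X):
    f,cx,cy,k,rv,t=CAL[n];c=R.from_rotvec(rv).as_matrix()@np.array(X,float)+t;u=c[:2]/c[2];u=u*(1+k*(u@u));return u*f+[cx,cy]
def tri(pt,ps):
    A=np.zeros((3,3));b=np.zeros(3)
    for n,p in(("top",pt),("side",ps)):
        c,d=ray(n,p);d/=np.linalg.norm(d);P=np.eye(3)-np.outer(d,d);A+=P;b+=P@c
    return np.linalg.solve(A,b)
E
python3 - <<'E'
import cv2,numpy as np
t=cv2.imread("pics/top0.png");s=cv2.imread("pics/side0.png")
a=cv2.resize(t[120:260,270:460],None,fx=4,fy=4,interpolation=cv2.INTER_CUBIC)
b=cv2.resize(s[140:290,215:405],None,fx=4,fy=4,interpolation=cv2.INTER_CUBIC)
cv2.imwrite("pics/tc.png",a);cv2.imwrite("pics/sc.png",b)
from h import *
for n,im in(("top",t),("side",s)):
    B,G,Rr=[im[...,i].astype(int) for i in range(3)]
    m=((Rr>150)&(G<60)&(B<60)).astype(np.uint8);g=((G>1.4*Rr+8)&(G>1.15*B+5)&(G>25)).astype(np.uint8)
    for q,l in((m,"red"),(g,"green")):
        k,_,st,c=cv2.connectedComponentsWithStats(q)
        print(n,l,[(st[i].tolist(),c[i].round(1).tolist()) for i in range(1,k) if st[i,4]>15])
E
```

```text
top red [([342, 158, 7, 8, 53], [344.9, 161.3])]
top green [([162, 70, 13, 12, 93], [168.7, 77.1]), ([0, 77, 15, 25, 187], [5.9, 91.8]), ([0, 107, 17, 12, 143], [7.4, 112.8]), ([425, 208, 22, 19, 310], [436.0, 217.1])]
side red [([287, 182, 12, 13, 94], [292.6, 187.7])]
side green [([382, 160, 20, 29, 507], [390.7, 173.3]), ([0, 300, 28, 29, 435], [13.1, 314.3])]
```

View pics/tc.png

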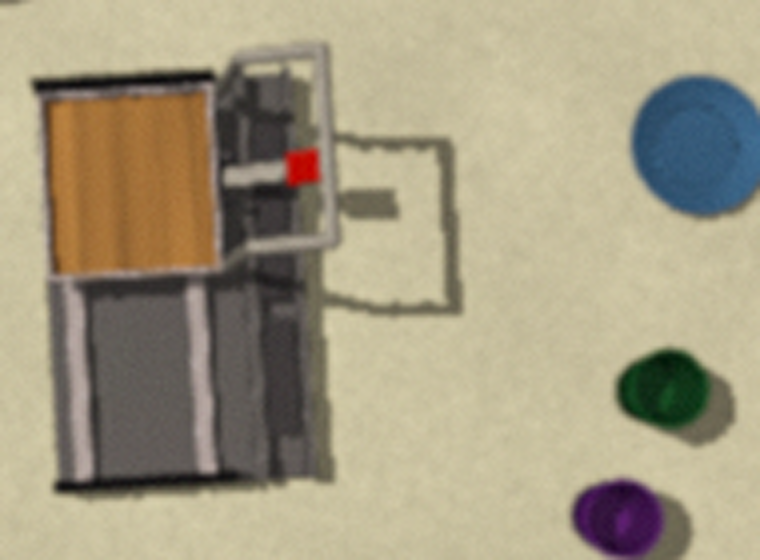

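View pics/sc.png

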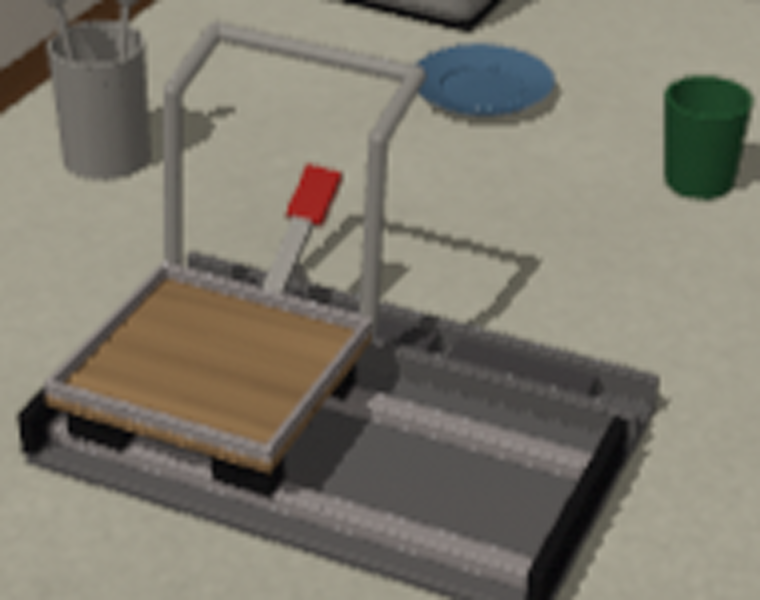

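Top crop: wood corners at (48,97),(208,87),(216,268),(56,275); rail ends (323,46),(334,240). Side crop: rail ends (215,28),(417,74), cup rim centre (707,98), pad (315,195).

Run:
```python
from h import *
np.set_printoptions(precision=1,suppress=True)
T=lambda x,y:((x-1.5)/4+270,(y-1.5)/4+120)
S=lambda x,y:((x-1.5)/4+215,(y-1.5)/4+140)
c=[onz("top",T(*p),58) for p in((48,97),(208,87),(216,268),(56,275))]
for q in c:print(q)
tray=np.mean(c,0);print("tray",tray,[np.linalg.norm(c[i]-c[(i+1)%4]) for i in range(4)])
cs=[onz("side",S(*p),68) for p in((165,268),(372,322),(268,462),(48,390))];print("side rim",np.mean(cs,0),cs)
y=(c[3]+c[2]-c[0]-c[1]);y/=np.linalg.norm(y);print("yaxis",y, "ang vs -x", np.arctan2(y[1],y[0]))
r1=tri(T(323,46),S(215,28));r2=tri(T(334,240),S(417,74));print("rail",r1,r2,(r1+r2)/2)
r=(onz("top",T(323,46),200)+onz("top",T(334,240),200))/2;print(r)
print("pad",tri((344.9,161.3),(292.6,187.7)))
print("cup",tri((436,217.1),(390.7,174.5)),onz("top",(436,217.1),45),onz("side",S(707,98),76),onz("side",S(702,185),0))
# predicted from tray
th=np.arctan2(-y[0],-y[1]) 
Y=y*[1,1,0];Y/=np.linalg.norm(Y);X=np.cross(Y,[0,0,1]);print("X",X,"Y",Y)
print("hinge",tray-74*X-[0,0,3],"pad pred",tray-74*X-84*np.cos(.55)*X+[0,0,-3+84*np.sin(.55)])
for rr in(r,):print("rail in tray frame",(rr-tray)@X,(rr-tray)@Y)
```

```text
[700.2 138.   58. ]
[707.4   9.2  58. ]
[560.9   4.3  58. ]
[556.4 132.   58. ]
tray [631.2  70.9  58. ] [np.float64(128.97628245464662), np.float64(146.51886698763158), np.float64(127.84487630510378), np.float64(143.92359960705747)]
side rim [623.   80.7  68. ] [array([700.1,  14.7,  68. ]), array([554.9,   5.1,  68. ]), array([545. , 149.7,  68. ]), array([692. , 153.1,  68. ])]
yaxis [-1. -0.  0.] ang vs -x -3.103961539487623
rail [709.  -71.8 198.7] [567.2 -77.5 198.9] [638.1 -74.7 198.8]
[638.1 -74.4 200. ]
pad [634.9 -61.9 102. ]
cup [ 462.1 -362.3   32.3] [ 460.4 -359.2   45. ] [ 460.9 -347.2   76. ] [ 457.7 -349.8    0. ]
X [-0.  1.  0.] Y [-1. -0.  0.]
hinge [634.   -3.1  55. ] pad pred [636.7 -74.6  98.9]
rail in tray frame -145.48237743369089 -1.408625678122814
```

>>> arm_command:
  series:
    - {"linear":[0,0,0],"turn":-0.1435}
    - {"linear":[0,0,0],"turn":-0.1435}
    - {"linear":[0,0,0],"turn":-0.1435}
    - {"linear":[0,0,0],"turn":-0.1435}
    - {"linear":[0,0,0],"turn":-0.1435}
    - {"linear":[0,0,0],"turn":-0.1435}
    - {"linear":[0,0,0],"turn":-0.1435}
    - {"linear":[0,0,0],"turn":-0.1435}
    - {"linear":[0.02,-0.045,0],"turn":0}
    - {"linear":[0.02,-0.045,0],"turn":0}

```text
t: 1.1
ee_pos: [185.6, -522.8, 240.9]
orientation: [-2.177, -2.264, -0.0]
ft_force: [-1.8, -0.4, 0.3]
width: 87.8
grasp_force: 0.0
```

>>> arm_command:
  series:
    - {"linear":[0.02,-0.045,0],"turn":0}
    - {"linear":[0.02,-0.045,0],"turn":0}
    - {"linear":[0.02,-0.045,0],"turn":0}
    - {"linear":[0.02,-0.045,0],"turn":0}
    - {"linear":[0.04,0,0],"turn":0}
    - {"linear":[0.04,0,0],"turn":0}

```text
t: 1.7
ee_pos: [-1.1, -368.8, 241.3]
orientation: [-2.183, -2.258, -0.001]
ft_force: [-0.8, -0.2, 0.2]
width: 87.6
grasp_force: 0.0
```

Run:
```python
from h import *
np.set_printoptions(precision=3,suppress=True)
o=ctrl.get_obs();print(o["t"],o["qpos"],o["ee_pos"],R.from_rotvec(o["orientation"]).as_matrix(),o["ft_force"])
```

```text
1.7 [-1.606  0.031  2.155  0.     0.956 -1.64 ] [  -1.079 -368.805  241.307] [[-0.034  0.999  0.   ]
 [ 0.999  0.034  0.001]
 [ 0.001  0.    -1.   ]] [-0.829 -0.161  0.241]
```

>>> arm_command:
  series:
    - {"linear":[0.04,0,0],"turn":0}
    - {"linear":[0.04,0,0],"turn":0}
    - {"linear":[0.04,0,0],"turn":0}
    - {"linear":[0.03,0,0],"turn":0}

```text
t: 2.1
ee_pos: [-5.3, -217.6, 241.0]
orientation: [-2.179, -2.261, -0.002]
ft_force: [0.2, -0.1, 1.1]
width: 87.7
grasp_force: 0.0
```

```bash
cat > st.py <<'E'
from h import *
np.set_printoptions(precision=3,suppress=True)
o=ctrl.get_obs();M=R.from_rotvec(o["orientation"]).as_matrix();print(round(o["t"],2),o["qpos"],o["ee_pos"],"z",M[:,2],"y",M[:,1],o["ft_force"],o["width"],o["grasp_force"])
E
python3 st.py
```

```text
2.1 [-1.65  -0.274  2.404 -0.     1.013 -1.687] [  -5.315 -217.586  240.975] z [ 0.     0.002 -1.   ] y [0.999 0.037 0.   ] [ 0.248 -0.094  1.086] 87.68884483884084 0.0
```

>>> arm_command:
  series:
    - {"linear":[-0.045,0,0],"turn":0}
    - {"linear":[-0.045,0,0],"turn":0}
    - {"linear":[-0.045,0,0.02],"turn":0}
    - {"linear":[-0.025,0,0.04],"turn":0}
    - {"linear":[0,0,0.03],"turn":0}

```text
t: 2.6
ee_pos: [0.6, -383.8, 150.4]
orientation: [2.178, 2.261, -0.004]
ft_force: [-0.1, 0.6, -1.4]
width: 88.0
grasp_force: 0.0
```

```bash
python3 st.py
python3 - <<'E'
from h import *
for p in((0,-370,0),(0,-300,0),(0,-370,100),(0,700,100),(300,700,100)): print(p,proj("side",p),proj("top",p))
d=ctrl.get_image("side");cv2.imwrite("pics/s1.png",d["frame"])
E
```

```text
2.6 [-1.6    0.229  2.208  0.     0.701 -1.638] [   0.596 -383.803  150.404] z [-0.    -0.003 -1.   ] y [ 0.999  0.037 -0.   ] [-0.068  0.591 -1.363] 87.96234539135764 0.0
(0, -370, 0) [552.58568437 224.03495066] [438.0011514  356.60532533]
(0, -300, 0) [550.48777592 238.24498684] [417.07369774 357.17783418]
(0, -370, 100) [564.01842843 193.11936083] [446.9319921  365.61413265]
(0, 700, 100) [493.47064606 757.19467116] [100.82032681 368.07826157]
(300, 700, 100) [223.3499291  576.35342552] [100.85146441 271.02355068]
```

View pics/s1.png

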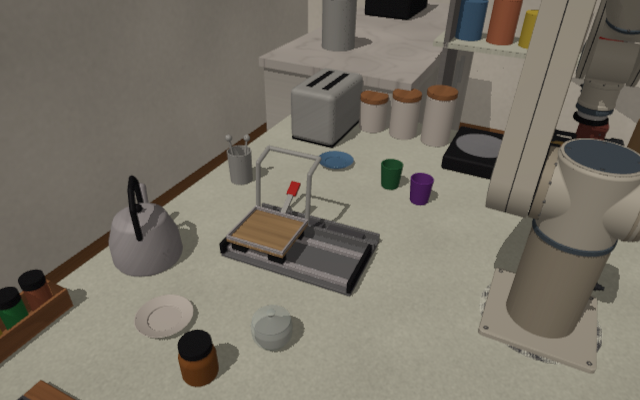

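View s1: scene unchanged, arm retracted to the right of the column, working area clear.

>>> arm_command:
  series:
    - {"linear":[0.01,0,0.03],"turn":0}
    - {"linear":[0.02,0,0.03],"turn":0}
    - {"linear":[0.03,0,0],"turn":0}
    - {"linear":[0.03,0,0],"turn":0}
    - {"linear":[0.03,0,0],"turn":0}

```text
t: 3.15
ee_pos: [-3.9, -258.6, 91.9]
orientation: [-2.179, -2.262, -0.001]
ft_force: [0.1, 0.3, 1.0]
width: 87.5
grasp_force: 0.0
```

```bash
python3 st.py
```

```text
3.15 [-1.632  0.247  2.487 -0.     0.409 -1.669] [  -3.881 -258.635   91.88 ] z [ 0.     0.001 -1.   ] y [0.999 0.037 0.   ] [0.078 0.283 1.015] 87.5040379390429 0.0
```

>>> arm_command:
  series:
    - {"linear":[0.02,0,0],"turn":0}
    - {"linear":[0.02,0,0],"turn":0}
    - {"linear":[0.02,0,0],"turn":0}

```text
t: 3.45
ee_pos: [-6.4, -207.3, 94.9]
orientation: [-2.177, -2.259, -0.008]
ft_force: [-1.2, -10.8, -0.9]
width: 87.8
grasp_force: 0.0
```

```bash
python3 st.py
```

```text
3.45 [-1.659  0.189  2.582 -0.001  0.378 -1.695] [  -6.396 -207.306   94.898] z [ 0.     0.007 -1.   ] y [0.999 0.037 0.001] [ -1.153 -10.826  -0.894] 87.76304704157457 0.0
```

>>> arm_command:
  series:
    - {"linear":[0.01,0,0],"turn":0}
    - {"linear":[0.01,0,0],"turn":0}

```text
t: 3.65
ee_pos: [-7.7, -203.2, 100.5]
orientation: [-2.172, -2.253, -0.021]
ft_force: [0.1, 0.1, -0.0]
width: 87.6
grasp_force: 0.0
```

```bash
python3 st.py
```

```text
3.65 [-1.666  0.163  2.58  -0.003  0.416 -1.7  ] [  -7.747 -203.227  100.478] z [ 0.001  0.018 -1.   ] y [0.999 0.037 0.001] [ 0.132  0.061 -0.037] 87.63919675777721 0.0
```

>>> arm_command:
  series:
    - {"linear":[0.03,0,0.012],"turn":0}
    - {"linear":[0.03,0,0.012],"turn":0}
    - {"linear":[0.03,0,0.012],"turn":0}

```text
t: 3.95
ee_pos: [-16.1, -187.0, 93.7]
orientation: [-2.143, -2.224, -0.094]
ft_force: [-0.0, 0.4, -0.9]
width: 87.8
grasp_force: 0.0
```

```bash
python3 st.py
```

```text
3.95 [-1.71   0.199  2.581 -0.015  0.442 -1.734] [ -16.086 -186.958   93.743] z [ 0.005  0.08  -0.997] y [0.999 0.037 0.008] [-0.028  0.363 -0.886] 87.75967027234152 0.0
```

>>> arm_command:
  series:
    - {"linear":[-0.04,0.01,-0.025],"turn":0}
    - {"linear":[-0.04,0.015,-0.025],"turn":0}
    - {"linear":[-0.035,0.02,-0.025],"turn":0}
    - {"linear":[-0.01,0.04,-0.025],"turn":0}
    - {"linear":[0,0.042,-0.025],"turn":0}
    - {"linear":[0,0.042,-0.025],"turn":0}
    - {"linear":[0,0.042,-0.025],"turn":0}
    - {"linear":[0,0.045,-0.015],"turn":0}
    - {"linear":[0.02,0.042,-0.01],"turn":0}
    - {"linear":[0.03,0.035,-0.01],"turn":0}

```text
t: 4.95
ee_pos: [320.6, -266.2, 299.9]
orientation: [-2.144, -2.223, -0.091]
ft_force: [0.7, 0.7, 0.2]
width: 87.9
grasp_force: 0.0
```

>>> arm_command:
  series:
    - {"linear":[0.045,0.015,0],"turn":0}
    - {"linear":[0.047,0.01,0],"turn":0}
    - {"linear":[0.048,0.005,0],"turn":0}
    - {"linear":[0.049,0,0],"turn":0}
    - {"linear":[0.049,0,0],"turn":0}
    - {"linear":[0.049,0,0],"turn":0}
    - {"linear":[0.049,-0.005,0],"turn":0}
    - {"linear":[0.047,-0.015,0],"turn":0}
    - {"linear":[0.045,-0.02,0],"turn":0}
    - {"linear":[0.045,-0.02,0],"turn":0}

```text
t: 5.95
ee_pos: [269.9, 205.0, 336.1]
orientation: [-2.144, -2.224, -0.089]
ft_force: [2.0, 0.3, 0.9]
width: 87.7
grasp_force: 0.0
```

```bash
python3 st.py
```

```text
5.95 [ 0.56  -0.185  2.108  0.069  1.176  0.498] [269.947 204.988 336.107] z [ 0.003  0.077 -0.997] y [0.999 0.036 0.006] [1.994 0.28  0.9  ] 87.68191119135865 0.0
```

>>> arm_command:
  series:
    - {"linear":[0.042,-0.027,0],"turn":0}
    - {"linear":[0.042,-0.027,0],"turn":0}
    - {"linear":[0.042,-0.027,0],"turn":0}
    - {"linear":[0.042,-0.027,0],"turn":0}
    - {"linear":[0.042,-0.025,0],"turn":0}
    - {"linear":[0.042,-0.025,0],"turn":0}
    - {"linear":[0.042,-0.02,0],"turn":0}
    - {"linear":[0.045,-0.02,0],"turn":0}
    - {"linear":[0.048,-0.01,0],"turn":0}
    - {"linear":[0.048,0,0],"turn":0}

```text
t: 6.95
ee_pos: [45.8, 631.0, 367.3]
orientation: [-2.143, -2.228, -0.088]
ft_force: [1.2, -0.4, 1.5]
width: 87.7
grasp_force: 0.0
```

>>> arm_command:
  series:
    - {"linear":[0.048,0,0],"turn":0}
    - {"linear":[0.048,0,0],"turn":0}
    - {"linear":[0.048,0,0],"turn":0}
    - {"linear":[0.048,0,0],"turn":0}
    - {"linear":[0.04,0,0],"turn":0}

```text
t: 7.45
ee_pos: [39.2, 862.5, 384.1]
orientation: [-2.146, -2.226, -0.088]
ft_force: [-0.5, 0.4, -0.2]
width: 87.6
grasp_force: 0.0
```

```bash
python3 st.py
```

```text
7.45 [ 1.512  0.685  0.88  -0.     1.502  1.475] [ 39.235 862.535 384.13 ] z [ 0.005  0.075 -0.997] y [0.999 0.036 0.007] [-0.488  0.395 -0.235] 87.61638674989707 0.0
```

>>> arm_command:
  series:
    - {"linear":[0.048,0,0],"turn":0}
    - {"linear":[0.048,0,0],"turn":0}
    - {"linear":[0.04,0,0],"turn":0}
    - {"linear":[0.03,0,0],"turn":0}
    - {"linear":[0.03,0,0],"turn":0}
    - {"linear":[0.03,0,0],"turn":0}

```text
t: 8.05
ee_pos: [30.1, 1018.0, 379.3]
orientation: [-2.124, -2.203, -0.137]
ft_force: [0.7, -0.7, 0.5]
width: 87.9
grasp_force: 0.0
```

```bash
python3 st.py
```

```text
8.05 [ 1.53   1.109  0.089 -0.001  1.825  1.493] [  30.131 1018.03   379.31 ] z [ 0.006  0.119 -0.993] y [0.999 0.036 0.01 ] [ 0.677 -0.679  0.46 ] 87.89862694665186 0.0
```

>>> arm_command:
  series:
    - {"linear":[0.048,0,-0.01],"turn":0}
    - {"linear":[0.048,0,-0.01],"turn":0}
    - {"linear":[0.048,0,-0.01],"turn":0}
    - {"linear":[0.048,0,-0.01],"turn":0}
    - {"linear":[0.048,0,-0.01],"turn":0}
    - {"linear":[0.048,0,-0.01],"turn":0}

```text
t: 8.65
ee_pos: [13.8, 1064.6, 419.2]
orientation: [-2.017, -2.095, -0.345]
ft_force: [0.7, -0.3, 0.1]
width: 88.0
grasp_force: 0.0
```

```bash
python3 st.py
```

```text
8.65 [ 1.547  1.082  0.086 -0.002  1.655  1.509] [  13.755 1064.571  419.212] z [ 0.009  0.312 -0.95 ] y [0.999 0.034 0.021] [ 0.674 -0.313  0.147] 87.95772012586401 0.0
```

>>> arm_command:
  series:
    - {"linear":[0.048,0,0.0],"turn":0}
    - {"linear":[0.048,0,0.0],"turn":0}
    - {"linear":[0.048,0,0.0],"turn":0}
    - {"linear":[0.048,0,0.0],"turn":0}
    - {"linear":[0.048,0,0.0],"turn":0}

```text
t: 9.15
ee_pos: [3.4, 1106.6, 436.2]
orientation: [-1.927, -2.002, -0.494]
ft_force: [-0.5, 0.1, 0.4]
width: 87.7
grasp_force: 0.0
```

```bash
python3 st.py
```

```text
9.15 [ 1.558  1.083  0.086 -0.004  1.499  1.519] [   3.414 1106.595  436.159] z [ 0.01   0.456 -0.89 ] y [0.999 0.031 0.027] [-0.543  0.067  0.434] 87.71304728308021 0.0
```

>>> arm_command:
  series:
    - {"linear":[0.048,0,0.0],"turn":0}
    - {"linear":[0.048,0,0.0],"turn":0}
    - {"linear":[0.048,0,0.0],"turn":0}

```text
t: 9.45
ee_pos: [-2.1, 1124.9, 462.2]
orientation: [-1.871, -1.945, -0.576]
ft_force: [0.1, 0.6, 0.1]
width: 87.9
grasp_force: 0.0
```

>>> arm_command:
  series:
    - {"linear":[-0.0396,0.019,-0.0206],"turn":0}
    - {"linear":[-0.0396,0.019,-0.0206],"turn":0}
    - {"linear":[-0.0396,0.019,-0.0206],"turn":0}
    - {"linear":[-0.0396,0.019,-0.0206],"turn":0}
    - {"linear":[-0.0396,0.019,-0.0206],"turn":0}
    - {"linear":[-0.0396,0.019,-0.0206],"turn":0}
    - {"linear":[-0.0396,0.019,-0.0206],"turn":0}
    - {"linear":[-0.0396,0.019,-0.0206],"turn":0}
    - {"linear":[-0.0396,0.019,-0.0206],"turn":0}
    - {"linear":[-0.0396,0.019,-0.0206],"turn":0}
  jaw: 0.1

```text
t: 10.45
ee_pos: [190.5, 718.3, 435.7]
orientation: [-1.87, -1.946, -0.577]
ft_force: [0.1, 0.9, 0.6]
width: 48.3
grasp_force: 0.0
```

```bash
python3 st.py
```

```text
10.45 [1.229 0.242 1.541 0.232 0.829 1.079] [190.502 718.278 435.659] z [ 0.011  0.536 -0.844] y [0.999 0.03  0.032] [0.101 0.87  0.641] 48.27000873546476 0.0
```

>>> arm_command:
  series:
    - {"linear":[-0.0412,0.0198,-0.0177],"turn":0}
    - {"linear":[-0.0412,0.0198,-0.0177],"turn":0}
    - {"linear":[-0.0412,0.0198,-0.0177],"turn":0}
    - {"linear":[-0.0412,0.0198,-0.0177],"turn":0}
    - {"linear":[-0.0412,0.0198,-0.0177],"turn":0}
    - {"linear":[-0.0412,0.0198,-0.0177],"turn":0}
    - {"linear":[-0.0412,0.0198,-0.0177],"turn":0}
    - {"linear":[-0.0412,0.0198,-0.0177],"turn":0}
    - {"linear":[-0.0412,0.0198,-0.0177],"turn":0}
    - {"linear":[-0.0412,0.0198,-0.0177],"turn":0}

```text
t: 11.45
ee_pos: [404.6, 281.4, 371.7]
orientation: [-1.872, -1.949, -0.578]
ft_force: [1.9, -0.1, -0.6]
width: 48.4
grasp_force: 0.0
```

>>> arm_command:
  series:
    - {"linear":[-0.0412,0.0198,-0.0177],"turn":0}
    - {"linear":[-0.0412,0.0198,-0.0177],"turn":0}
    - {"linear":[-0.0412,0.0198,-0.0177],"turn":0}
    - {"linear":[-0.0412,0.0198,-0.0177],"turn":0}
    - {"linear":[-0.0412,0.0198,-0.0177],"turn":0}
    - {"linear":[-0.0412,0.0198,-0.0177],"turn":0}
    - {"linear":[-0.0412,0.0198,-0.0177],"turn":0}
    - {"linear":[-0.0412,0.0198,-0.0177],"turn":0}
    - {"linear":[-0.0412,0.0198,-0.0177],"turn":0}
    - {"linear":[-0.0412,0.0198,-0.0177],"turn":0}

```text
t: 12.45
ee_pos: [618.2, -156.0, 307.3]
orientation: [-1.875, -1.95, -0.574]
ft_force: [1.6, 0.7, 0.1]
width: 48.4
grasp_force: 0.0
```

```bash
cat >> h.py <<'E'
def go(target):
    "tool-frame shift in mm from measured TCP to world target"
    o=ctrl.get_obs();M=R.from_rotvec(o["orientation"]).as_matrix();return (M.T@(np.array(target)-o["ee_pos"])).round(1)
E
python3 st.py; python3 -c "
from h import *
print(go([636,-152,217]))"
```

```text
12.45 [-0.485  0.497  1.459  0.499  1.472 -0.648] [ 618.246 -155.996  307.268] z [ 0.012  0.532 -0.847] y [0.999 0.03  0.033] [1.588 0.65  0.095] 48.35384772806328 0.0
[-45.3  14.8  78.8]
```

>>> arm_command:
  series:
    - {"linear":[-0.0151,0.005,0.0263],"turn":0}
    - {"linear":[-0.0151,0.005,0.0263],"turn":0}
    - {"linear":[-0.0151,0.005,0.0263],"turn":0}
    - {"linear":[0,0,0.03],"turn":0}
    - {"linear":[0,0,0.03],"turn":0}
    - {"linear":[0,0,0.03],"turn":0}
    - {"linear":[0,0,0],"turn":0}

```text
t: 13.15
ee_pos: [634.0, -99.4, 137.5]
orientation: [-1.87, -1.946, -0.569]
ft_force: [0.4, -0.6, 0.3]
width: 48.2
grasp_force: 0.0
```

```bash
python3 st.py; python3 -c "
from h import *
print(go([637,-82,107]))
a=ctrl.get_image('side')['frame'][110:260,220:400];b=ctrl.get_image('top')['frame'][110:260,260:440]
f=lambda i:cv2.resize(i,(400,333),interpolation=cv2.INTER_CUBIC)
cv2.imwrite('pics/c2.png',np.hstack([f(a),f(b)]))"
```

```text
13.15 [-0.4    0.682  1.573  0.563  1.185 -0.736] [633.954 -99.364 137.548] z [ 0.005  0.534 -0.845] y [0.999 0.032 0.027] [ 0.422 -0.648  0.274] 48.15189819165407 0.0
[-1.8  2.8 35.1]
```

View pics/c2.png

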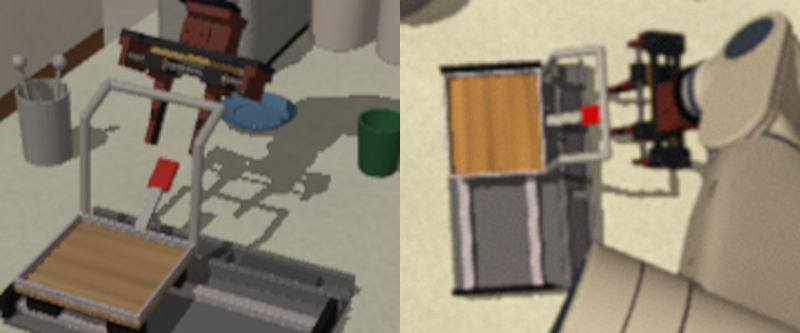

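The view shows the fingers just outside the rail, straddling the red pad's line (side crop fingers (150,135),(195,145), pad (163,175); top fingers (625,92),(625,130), pad (590,115)). Advancing and pinching.

>>> arm_command:
  series:
    - {"linear":[-0.001,0.001,0.018],"turn":0}
    - {"linear":[-0.001,0.001,0.017],"turn":0}
    - {"linear":[0,0,0],"turn":0}

```text
t: 13.55
ee_pos: [636.6, -83.0, 107.5]
orientation: [-1.871, -1.946, -0.57]
ft_force: [0.5, 0.0, -0.5]
width: 48.4
grasp_force: 0.0
```

>>> arm_command:
  series:
    - {"linear":[0,0,0],"turn":0}
    - {"linear":[0,0,0],"turn":0}
    - {"linear":[0,0,0],"turn":0}
    - {"linear":[0,0,0],"turn":0}
  jaw: -1

```text
t: 13.95
ee_pos: [636.4, -84.7, 109.6]
orientation: [-1.87, -1.948, -0.57]
ft_force: [-5.5, -3.0, 2.4]
width: 25.6
grasp_force: 30.0
```

>>> arm_command:
  series:
    - {"linear":[-0.0017,-0.0072,0.0008],"turn":0}
    - {"linear":[-0.0017,-0.0072,0.0008],"turn":0}
    - {"linear":[-0.0017,-0.0072,0.0008],"turn":0}
    - {"linear":[-0.0017,-0.0072,0.0008],"turn":0}
    - {"linear":[-0.0017,-0.0072,0.0008],"turn":0}
    - {"linear":[-0.0017,-0.0072,0.0008],"turn":0}
    - {"linear":[-0.0017,-0.0072,0.0008],"turn":0}
    - {"linear":[-0.0017,-0.0072,0.0008],"turn":0}
    - {"linear":[-0.0017,-0.0072,0.0008],"turn":0}
    - {"linear":[-0.0017,-0.0072,0.0008],"turn":0}

```text
t: 14.95
ee_pos: [567.1, -96.9, 92.1]
orientation: [-1.874, -1.949, -0.575]
ft_force: [5.9, 0.6, 2.8]
width: 26.0
grasp_force: 30.0
```

```bash
python3 st.py
```

```text
14.95 [-0.439  0.676  1.737  0.593  1.061 -0.862] [567.059 -96.868  92.057] z [ 0.012  0.533 -0.846] y [0.999 0.03  0.033] [5.852 0.645 2.798] 25.99995368672187 30.015050768852234
```

>>> arm_command:
  series:
    - {"linear":[-0.0024,0,0.002],"turn":0}
    - {"linear":[-0.0024,0,0.002],"turn":0}
    - {"linear":[0,0,0],"turn":0}

```text
t: 15.25
ee_pos: [567.4, -98.9, 85.6]
orientation: [-1.873, -1.948, -0.573]
ft_force: [2.7, -2.1, 4.9]
width: 25.5
grasp_force: 30.0
```

>>> arm_command:
  series:
    - {"linear":[-0.0024,0,0.002],"turn":0}
    - {"linear":[0,0,0],"turn":0}

```text
t: 15.45
ee_pos: [568.2, -99.5, 83.9]
orientation: [-1.872, -1.948, -0.576]
ft_force: [3.1, -1.0, 12.2]
width: 25.3
grasp_force: 30.1
```

>>> arm_command:
  series:
    - {"linear":[0,-0.0025,-0.0004],"turn":0}
    - {"linear":[0,-0.0025,-0.0001],"turn":0}

```text
t: 15.65
ee_pos: [564.9, -99.6, 84.3]
orientation: [-1.874, -1.948, -0.579]
ft_force: [6.7, 2.8, 9.7]
width: 26.0
grasp_force: 30.1
```

>>> arm_command:
  series:
    - {"linear":[0,-0.0025,-0.0001],"turn":0}
    - {"linear":[0,-0.0025,-0.0001],"turn":0}

```text
t: 15.85
ee_pos: [560.0, -99.9, 84.4]
orientation: [-1.875, -1.949, -0.579]
ft_force: [13.4, 5.0, 6.1]
width: 25.8
grasp_force: 30.1
```

>>> arm_command:
  series:
    - {"linear":[0,-0.0025,-0.0001],"turn":0}
    - {"linear":[0,-0.0025,-0.0001],"turn":0}

```text
t: 16.05
ee_pos: [554.9, -100.1, 84.3]
orientation: [-1.874, -1.949, -0.579]
ft_force: [11.0, 4.7, 7.3]
width: 25.7
grasp_force: 30.1
```

>>> arm_command:
  series:
    - {"linear":[0,-0.0025,0.0001],"turn":0}
    - {"linear":[0,-0.0025,-0.0001],"turn":0}

```text
t: 16.25
ee_pos: [549.9, -100.4, 84.3]
orientation: [-1.874, -1.949, -0.579]
ft_force: [10.8, 4.7, 9.7]
width: 25.8
grasp_force: 30.1
```

>>> arm_command:
  series:
    - {"linear":[0,-0.0025,-0.0001],"turn":0}
    - {"linear":[0,-0.0025,-0.0001],"turn":0}

```text
t: 16.45
ee_pos: [544.9, -100.6, 84.3]
orientation: [-1.874, -1.949, -0.579]
ft_force: [12.6, 4.2, 8.4]
width: 25.8
grasp_force: 30.1
```

>>> arm_command:
  series:
    - {"linear":[0,-0.0025,-0.0001],"turn":0}
    - {"linear":[0,-0.0025,-0.0001],"turn":0}

```text
t: 16.65
ee_pos: [538.2, -101.2, 83.2]
orientation: [-1.873, -1.949, -0.575]
ft_force: [5.4, -0.3, 1.4]
width: 25.8
grasp_force: 30.0
```

>>> arm_command:
  series:
    - {"linear":[-0.003,0,0.0028],"turn":0}
    - {"linear":[-0.003,0,0.0028],"turn":0}
    - {"linear":[0,0,0],"turn":0}

```text
t: 16.95
ee_pos: [536.5, -103.2, 73.7]
orientation: [-1.872, -1.947, -0.571]
ft_force: [-0.1, -1.7, -0.0]
width: 25.9
grasp_force: 30.0
```

>>> arm_command:
  series:
    - {"linear":[-0.0032,0,0.0042],"turn":0}
    - {"linear":[-0.0032,0,0.0042],"turn":0}
    - {"linear":[-0.0032,0,0.0042],"turn":0}
    - {"linear":[-0.0032,0,0.0042],"turn":0}
    - {"linear":[0,0,0],"turn":0}

```text
t: 17.45
ee_pos: [536.8, -104.4, 53.5]
orientation: [-1.87, -1.945, -0.572]
ft_force: [-5.9, -2.5, 8.7]
width: 25.8
grasp_force: 30.0
```

>>> arm_command:
  series:
    - {"linear":[-0.0011,0,0.0017],"turn":0}
    - {"linear":[0,0,0],"turn":0}

```text
t: 17.65
ee_pos: [536.9, -104.5, 52.8]
orientation: [-1.869, -1.946, -0.573]
ft_force: [-8.3, -4.3, 18.6]
width: 25.8
grasp_force: 29.9
```

>>> arm_command:
  series:
    - {"linear":[-0.0005,0,0.0008],"turn":0}
    - {"linear":[0,0,0],"turn":0}

```text
t: 17.85
ee_pos: [537.0, -104.5, 52.6]
orientation: [-1.868, -1.946, -0.573]
ft_force: [-10.1, -6.5, 24.6]
width: 25.6
grasp_force: 29.9
```

>>> arm_command:
  series:
    - {"linear":[0,0,0],"turn":0}
    - {"linear":[0,0,0],"turn":0}
    - {"linear":[0,0,-0.03],"turn":0}
    - {"linear":[0,0,-0.045],"turn":0}
    - {"linear":[0,0,-0.045],"turn":0}
    - {"linear":[0,0,-0.045],"turn":0}
  jaw: 0.1

```text
t: 18.45
ee_pos: [536.5, -193.5, 191.1]
orientation: [-1.872, -1.947, -0.572]
ft_force: [0.8, -1.2, 0.1]
width: 48.1
grasp_force: 0.0
```

```bash
python3 st.py
python3 - <<'E'
from h import *
from scipy.optimize import least_squares
np.set_printoptions(precision=1,suppress=True)
S={n:ctrl.get_image(n)["frame"] for n in("side","top")}
ims={n:cv2.imread(f"pics/{n}0.png") for n in S}
def fit(sel,lab):
    obs={}
    for n,im in ims.items():
        m=sel(*[im[...,i].astype(int) for i in range(3)]).astype(np.uint8)
        w=(370,140,440,215) if n=="side" else (405,195,460,275)
        mm=np.zeros_like(m);mm[w[1]:w[3],w[0]:w[2]]=m[w[1]:w[3],w[0]:w[2]]
        k,_,st,c=cv2.connectedComponentsWithStats(mm);i=1+np.argmax(st[1:,4]);obs[n]=(c[i],st[i])
    a=np.linspace(0,2*np.pi,40)
    def cen(n,x,y):
        P=np.array([proj(n,(x+r*np.cos(t),y+r*np.sin(t),z)) for r,z in((33,76),(25,0)) for t in a],np.float32)
        h=cv2.convexHull(P);M=cv2.moments(h);return np.array([M["m10"],M["m01"]])/M["m00"],cv2.boundingRect(h)
    for ns in(["side"],["top"],["side","top"]):
        r=least_squares(lambda p:np.concatenate([cen(n,*p)[0]-obs[n][0] for n in ns]),[440,-345])
        print(lab,ns,r.x,r.cost)
    for n in ims: print(n,obs[n],cen(n,*r.x))
fit(lambda B,G,Rr:(G>1.4*Rr+8)&(G>1.15*B+5)&(G>20),"green")
fit(lambda B,G,Rr:(B>1.6*G+10)&(Rr>1.3*G+5),"purple")
a=S["side"][110:310,200:420];b=S["top"][110:260,260:460]
cv2.imwrite("pics/c3.png",np.hstack([cv2.resize(a,(400,364)),cv2.resize(b,(400,364))]))
E
```

```text
18.45 [-0.597  0.556  1.661  0.483  1.291 -0.859] [ 536.547 -193.545  191.088] z [ 0.009  0.534 -0.846] y [0.999 0.03  0.03 ] [ 0.786 -1.154  0.097] 48.109281598011094 0.0
green ['side'] [ 460.8 -350.2] 0.00017192283065491594
green ['top'] [ 460.2 -354.8] 7.404144300140181e-13
green ['side', 'top'] [ 460.  -352.2] 0.44524579469756254
side (array([390.7, 173.3]), array([382, 160,  20,  29, 507], dtype=int32)) (array([391.1, 173.1]), (381, 158, 23, 32))
top (array([436. , 217.1]), array([425, 208,  22,  19, 311], dtype=int32)) (array([435.2, 217.1]), (422, 206, 25, 22))
purple ['side'] [ 365.  -329.3] 6.354592978900263
purple ['top'] [ 358.1 -314.6] 3.682114221489257e-12
purple ['side', 'top'] [ 359.7 -313.6] 0.3134467600658868
side (array([420.2, 188. ]), array([410, 173,  23,  32, 581], dtype=int32)) (array([420.1, 187.5]), (409, 171, 25, 34))
top (array([424.5, 249.2]), array([414, 241,  21,  18, 303], dtype=int32)) (array([424.1, 248.8]), (412, 238, 24, 22))
```

View pics/c3.png

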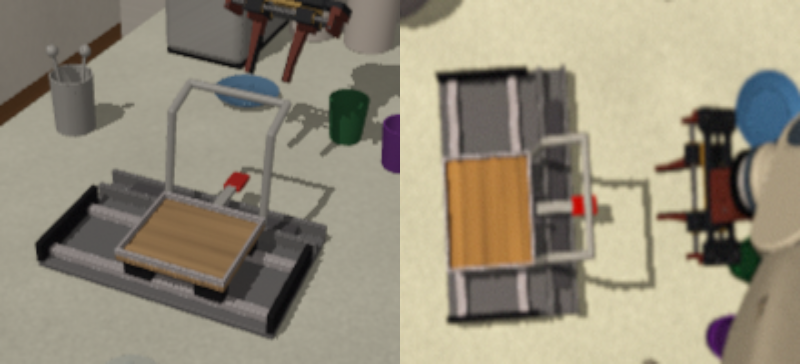

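Lever is level and locked, tray moved out (top crop tray centre ≈(490,212)); the green cup stands free beyond. Check post position for placing clearance.

Run:
```python
from h import *
np.set_printoptions(precision=1,suppress=True)
s=lambda x,y:(x/1.818+200,y/1.82+110); t=lambda x,y:((x-400)/2+260,y/2.427+110)
tc=np.array([530.5,67.3,58]);X=np.array([-.038,.999,0]);Y=np.array([-.999,-.038,0])
for n,a,b in(("bendfar",(172,113),(537,151)),("bendnear",(268,135),(540,262)),("railfar",(188,83),(588,136)),("railnear",(287,103),(591,257))):
    p=tri(t(*b),s(*a));print(n,p,(p-tc)@X,(p-tc)@Y)
c=[onz("top",t(*p),68) for p in((443,155),(532,151),(534,268),(450,272))];print("tray rim ctr",np.mean(c,0))
print(go([460,-470,260]),go([460,-352,60]))
```

```text
bendfar [592.8  -5.8 189. ] -75.4031616586095 -59.44572726257522
bendnear [458.8  -9.1 192.4] -73.62530863796451 74.55146151193107
railfar [609.3 -80.2 193.7] -150.37222461012584 -73.13221332271371
railnear [463.9 -82.1 200.1] -146.71621947243224 72.21377766584331
tray rim ctr [527.3  64.2  68. ]
[-193.7  -84.6 -201.3] [-199.1  -89.1   30.8]
```

>>> arm_command:
  series:
    - {"linear":[0.0237,-0.033,-0.0155],"turn":0}
    - {"linear":[0.0237,-0.033,-0.0155],"turn":0}
    - {"linear":[0.0237,-0.033,-0.0155],"turn":0}
    - {"linear":[0.0237,-0.033,-0.0155],"turn":0}
    - {"linear":[0.0366,-0.0087,0.0228],"turn":0}
    - {"linear":[0.0366,-0.0087,0.0228],"turn":0}
    - {"linear":[0.0366,-0.0087,0.0228],"turn":0}
    - {"linear":[0.0366,-0.0087,0.0228],"turn":0}
    - {"linear":[0.0366,-0.0087,0.0228],"turn":0}
    - {"linear":[0.0366,-0.0087,0.0228],"turn":0}
  jaw: 1

```text
t: 19.55
ee_pos: [339.1, 108.8, 288.3]
orientation: [-1.873, -1.946, -0.573]
ft_force: [1.5, 0.4, 0.5]
width: 87.8
grasp_force: 0.0
```

>>> arm_command:
  series:
    - {"linear":[0.0366,-0.0087,0.0228],"turn":0}
    - {"linear":[0.029,-0.015,0.0225],"turn":0}
    - {"linear":[0.029,-0.015,0.0225],"turn":0}
    - {"linear":[0.029,-0.015,0.0225],"turn":0}
    - {"linear":[0.029,-0.015,0.0225],"turn":0}
    - {"linear":[0.029,-0.015,0.0225],"turn":0}
    - {"linear":[0.0054,-0.0417,0.0157],"turn":0}
    - {"linear":[0.0054,-0.0417,0.0157],"turn":0}
    - {"linear":[0.0054,-0.0417,0.0157],"turn":0}
    - {"linear":[0.0054,-0.0417,0.0157],"turn":0}

```text
t: 20.55
ee_pos: [83.6, 375.9, 221.8]
orientation: [-1.873, -1.947, -0.572]
ft_force: [0.4, 1.2, 0.3]
width: 87.9
grasp_force: 0.0
```

```bash
python3 st.py; python3 -c "
from h import *
print(go([0,380,170]))"
```

```text
20.55 [ 1.17  -0.072  2.46   0.738  0.3    0.471] [ 83.561 375.892 221.773] z [ 0.01   0.533 -0.846] y [0.999 0.03  0.03 ] [0.402 1.199 0.294] 87.91711833573983 0.0
[-20.6 -84.9  45.2]
```

>>> arm_command:
  series:
    - {"linear":[-0.003,-0.028,0.005],"turn":0}
    - {"linear":[-0.003,-0.028,0.005],"turn":0}
    - {"linear":[-0.003,-0.028,0.005],"turn":0}
    - {"linear":[-0.02,0,-0.012],"turn":0}
    - {"linear":[-0.02,0,-0.012],"turn":0}

```text
t: 21.05
ee_pos: [20.0, 326.1, 204.0]
orientation: [-1.877, -1.955, -0.568]
ft_force: [-0.1, -0.3, 0.4]
width: 87.8
grasp_force: 0.0
```

```bash
python3 st.py
```

```text
21.05 [ 1.406 -0.15   2.581  0.439  0.177  0.954] [ 20.03  326.138 203.998] z [ 0.012  0.526 -0.85 ] y [0.999 0.031 0.033] [-0.053 -0.297  0.373] 87.80799620397741 0.0
```

>>> arm_command:
  series:
    - {"linear":[-0.045,0,-0.01],"turn":0}
    - {"linear":[-0.045,0,-0.01],"turn":0}
    - {"linear":[-0.045,0,-0.01],"turn":0}

```text
t: 21.35
ee_pos: [39.4, 258.1, 235.1]
orientation: [-1.915, -1.998, -0.49]
ft_force: [0.5, -1.2, -0.8]
width: 87.8
grasp_force: 0.0
```

```bash
python3 st.py
```

```text
21.35 [ 1.171 -0.424  2.581  0.343  0.563  0.877] [ 39.371 258.136 235.067] z [ 0.     0.462 -0.887] y [0.999 0.038 0.02 ] [ 0.519 -1.197 -0.79 ] 87.78101672700134 0.0
```

>>> arm_command:
  series:
    - {"linear":[-0.045,0,0.02],"turn":0}
    - {"linear":[-0.045,0,0.02],"turn":0}

```text
t: 21.55
ee_pos: [66.0, 240.6, 223.0]
orientation: [-1.934, -2.025, -0.432]
ft_force: [0.4, 0.3, -0.2]
width: 87.5
grasp_force: 0.0
```

```bash
python3 st.py;  python3 -c "
from h import *
print(go([300,330,270]))
M=R.from_rotvec(ctrl.get_obs()['orientation']).as_matrix()
for a,b in(([300,330,270],[380,0,270]),([380,0,270],[460,-440,240])): print((M.T@(np.array(b)-a)).round(1))
print(M)"
```

```text
21.55 [ 0.951 -0.379  2.582  0.445  0.635  0.585] [ 65.971 240.555 222.954] z [-0.014  0.42  -0.907] y [0.999 0.045 0.006] [ 0.428  0.284 -0.214] 87.47343592328693 0.0
[ 90.7 238.1  -8.4]
[-302.6   65.1 -139.7]
[-414.9   59.9 -158.6]
[[-0.04323239  0.99896943 -0.0138219 ]
 [ 0.90646689  0.04503852  0.41986821]
 [ 0.42005803  0.00562281 -0.90747983]]
```

>>> arm_command:
  series:
    - {"linear":[0.015,0.04,-0.0014],"turn":0}
    - {"linear":[0.015,0.04,-0.0014],"turn":0}
    - {"linear":[0.015,0.04,-0.0014],"turn":0}
    - {"linear":[0.015,0.04,-0.0014],"turn":0}
    - {"linear":[0.015,0.04,-0.0014],"turn":0}
    - {"linear":[0.015,0.04,-0.0014],"turn":0}
    - {"linear":[-0.0378,0.0081,-0.0175],"turn":0}
    - {"linear":[-0.0378,0.0081,-0.0175],"turn":0}
    - {"linear":[-0.0378,0.0081,-0.0175],"turn":0}
    - {"linear":[-0.0378,0.0081,-0.0175],"turn":0}

```text
t: 22.55
ee_pos: [341.4, 163.0, 268.0]
orientation: [-1.936, -2.025, -0.425]
ft_force: [0.1, 0.2, -0.1]
width: 87.8
grasp_force: 0.0
```

>>> arm_command:
  series:
    - {"linear":[-0.0378,0.0081,-0.0175],"turn":0}
    - {"linear":[-0.0378,0.0081,-0.0175],"turn":0}
    - {"linear":[-0.0378,0.0081,-0.0175],"turn":0}
    - {"linear":[-0.0378,0.0081,-0.0175],"turn":0}
    - {"linear":[-0.0415,0.006,-0.0159],"turn":0}
    - {"linear":[-0.0415,0.006,-0.0159],"turn":0}
    - {"linear":[-0.0415,0.006,-0.0159],"turn":0}
    - {"linear":[-0.0415,0.006,-0.0159],"turn":0}
    - {"linear":[-0.0415,0.006,-0.0159],"turn":0}
    - {"linear":[-0.0415,0.006,-0.0159],"turn":0}

```text
t: 23.55
ee_pos: [429.1, -266.5, 251.2]
orientation: [-1.937, -2.024, -0.427]
ft_force: [0.2, -0.1, 0.1]
width: 87.7
grasp_force: 0.0
```

```bash
python3 st.py;  python3 -c "
from h import *
print(go([462,-407,178]),go([460,-352,58]))"
```

```text
23.55 [-0.75   0.38   1.741  0.307  1.345 -0.913] [ 429.105 -266.483  251.214] z [-0.016  0.417 -0.909] y [0.999 0.043 0.003] [ 0.216 -0.055  0.145] 87.7394372533253 0.0
[-159.5   26.6    7.4] [-159.6   26.7  139.4]
```

>>> arm_command:
  series:
    - {"linear":[-0.0399,0.0067,0.0018],"turn":0}
    - {"linear":[-0.0399,0.0067,0.0018],"turn":0}
    - {"linear":[-0.0399,0.0067,0.0018],"turn":0}
    - {"linear":[-0.0399,0.0067,0.0018],"turn":0}
    - {"linear":[0,0,0.035],"turn":0}
    - {"linear":[0,0,0.02],"turn":0}

```text
t: 24.15
ee_pos: [460.6, -382.1, 125.7]
orientation: [-1.936, -2.021, -0.427]
ft_force: [0.4, 0.6, -0.3]
width: 87.8
grasp_force: 0.0
```

```bash
python3 st.py;  python3 -c "
from h import *
print(go([460,-352,58]))
a=ctrl.get_image('side')['frame'][110:230,330:470];b=ctrl.get_image('top')['frame'][160:280,370:510]
f=lambda i:cv2.resize(i,(400,343),interpolation=cv2.INTER_CUBIC)
cv2.imwrite('pics/c4.png',np.hstack([f(a),f(b)]))"
```

```text
24.15 [-0.842  0.678  1.561  0.284  1.257 -1.022] [ 460.639 -382.103  125.673] z [-0.017  0.419 -0.908] y [0.999 0.043 0.001] [ 0.425  0.61  -0.282] 87.8119296380117 0.0
[-1.   0.6 74.1]
```

View pics/c4.png

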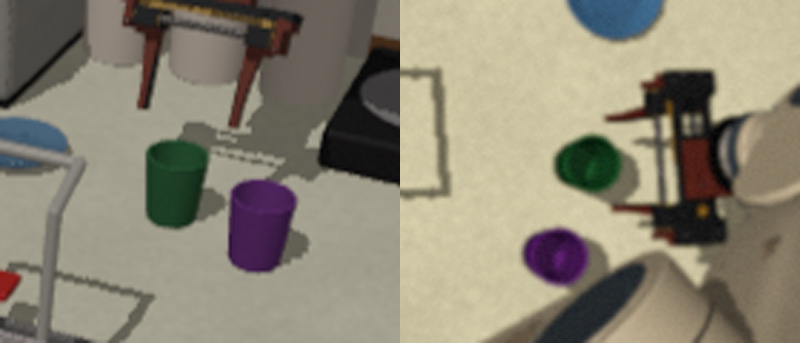

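Fingers (610,118) and (615,208) straddle the cup at (590,163), clear of the purple one (557,255). Advance and grip.

>>> arm_command:
  series:
    - {"linear":[0,0,0.03],"turn":0}
    - {"linear":[0,0,0.025],"turn":0}
    - {"linear":[-0.001,0.0005,0.019],"turn":0}
    - {"linear":[0,0,0],"turn":0}

```text
t: 24.65
ee_pos: [460.1, -351.4, 60.5]
orientation: [-1.934, -2.023, -0.426]
ft_force: [-0.6, 0.5, -0.1]
width: 87.6
grasp_force: 0.0
```

>>> arm_command:
  series:
    - {"linear":[0,0,0],"turn":0}
    - {"linear":[0,0,0],"turn":0}
    - {"linear":[0,0,0],"turn":0}
    - {"linear":[0,0,0],"turn":0}
  jaw: -1

```text
t: 25.05
ee_pos: [461.1, -353.9, 63.1]
orientation: [-1.938, -2.026, -0.426]
ft_force: [-0.4, -1.1, 3.5]
width: 63.3
grasp_force: 30.0
```

```bash
python3 st.py; python3 -c "
from h import *
M=R.from_rotvec(ctrl.get_obs()['orientation']).as_matrix()
print((M.T@np.array([0,0,40])).round(1), go([460,-352,290]),go([528.5,95,290]))"
```

```text
25.05 [-0.813  0.741  1.625  0.31   1.125 -1.041] [ 461.135 -353.907   63.064] z [-0.014  0.415 -0.91 ] y [0.999 0.043 0.004] [-0.428 -1.051  3.455] 63.2968188914983 29.97599369623316
[ 16.6   0.2 -36.4] [ 9.610e+01 -1.000e-01 -2.056e+02] [499.4  87.7 -21. ]
```

>>> arm_command:
  series:
    - {"linear":[0.008,0,-0.0175],"turn":0}
    - {"linear":[0.0167,0,-0.0365],"turn":0}
    - {"linear":[0.0199,0,-0.0437],"turn":0}
    - {"linear":[0.0199,0,-0.0437],"turn":0}
    - {"linear":[0.0199,0,-0.0437],"turn":0}
    - {"linear":[0.0167,0,-0.0365],"turn":0}
    - {"linear":[0.012,0,-0.0098],"turn":0}

```text
t: 25.75
ee_pos: [460.5, -348.1, 325.2]
orientation: [-1.942, -2.032, -0.426]
ft_force: [0.4, 0.4, -1.4]
width: 63.6
grasp_force: 30.0
```

>>> arm_command:
  series:
    - {"linear":[0.03,0.005,0.0135],"turn":0}
    - {"linear":[0.0405,0.0087,0.0185],"turn":0}
    - {"linear":[0.0405,0.0087,0.0185],"turn":0}
    - {"linear":[0.0405,0.0087,0.0185],"turn":0}
    - {"linear":[0.0405,0.0087,0.0185],"turn":0}
    - {"linear":[0.0405,0.0087,0.0185],"turn":0}
    - {"linear":[0.0405,0.0087,0.0185],"turn":0}
    - {"linear":[0.0405,0.0087,0.0185],"turn":0}
    - {"linear":[0.03,0.006,0.0135],"turn":0}
    - {"linear":[0.02,0.004,0.009],"turn":0}

```text
t: 26.75
ee_pos: [516.6, 58.2, 320.0]
orientation: [-1.934, -2.025, -0.424]
ft_force: [0.3, -0.9, -1.6]
width: 63.6
grasp_force: 30.0
```

```bash
python3 st.py; python3 -c "
from h import *
print(go([528.4,93,250]),go([528.4,93,125]))"
```

```text
26.75 [-0.143  0.216  1.798  0.447  1.244 -0.359] [516.589  58.198 319.994] z [-0.018  0.417 -0.909] y [0.999 0.046 0.001] [ 0.309 -0.875 -1.646] 63.63876968781104 29.98538354849103
[ 1.9 13.3 77.9] [-50.2  13.2 191.5]
```

>>> arm_command:
  series:
    - {"linear":[0.0006,0.0044,0.026],"turn":0}
    - {"linear":[0.0006,0.0044,0.026],"turn":0}
    - {"linear":[0.0006,0.0044,0.026],"turn":0}
    - {"linear":[-0.014,0,0.03],"turn":0}
    - {"linear":[-0.014,0,0.03],"turn":0}
    - {"linear":[-0.01,0,0.022],"turn":0}
    - {"linear":[-0.004,0,0.009],"turn":0}
    - {"linear":[0,0,0],"turn":0}

```text
t: 27.55
ee_pos: [528.7, 90.2, 149.0]
orientation: [-1.936, -2.023, -0.422]
ft_force: [-0.3, -0.2, -1.6]
width: 63.2
grasp_force: 30.0
```

```bash
python3 st.py; python3 -c "
from h import *
print(go([528.4,93,122]))
a=ctrl.get_image('side')['frame'][110:310,180:400];b=ctrl.get_image('top')['frame'][110:260,240:405]
f=lambda i:cv2.resize(i,(400,364),interpolation=cv2.INTER_CUBIC)
cv2.imwrite('pics/c5.png',np.hstack([f(a),f(b)]))"
```

```text
27.55 [-0.08   0.466  1.906  0.553  0.906 -0.5  ] [528.74   90.234 148.983] z [-0.019  0.417 -0.909] y [ 0.999  0.044 -0.001] [-0.341 -0.16  -1.604] 63.19981791864067 29.98530636688315
[-8.7 -0.2 25.7]
```

View pics/c5.png

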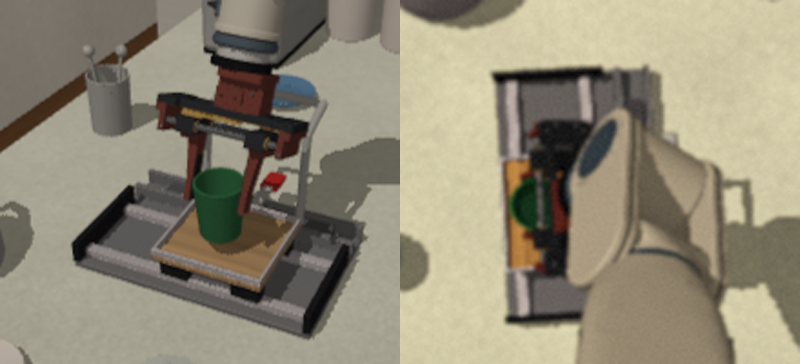

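The cup hangs upright over the tray (side crop cup base ≈(222,238)), gripper body clear of posts. Lower gently.

>>> arm_command:
  series:
    - {"linear":[-0.003,0,0.008],"turn":0}
    - {"linear":[-0.003,0,0.008],"turn":0}
    - {"linear":[-0.0025,0,0.006],"turn":0}
    - {"linear":[-0.0008,0,0.0018],"turn":0}
    - {"linear":[0,0,0],"turn":0}

```text
t: 28.15
ee_pos: [530.0, 91.5, 124.4]
orientation: [-1.937, -2.024, -0.425]
ft_force: [0.3, 0.0, -1.7]
width: 63.5
grasp_force: 30.0
```

>>> arm_command:
  series:
    - {"linear":[-0.0006,0,0.0014],"turn":0}
    - {"linear":[0,0,0],"turn":0}

```text
t: 28.35
ee_pos: [530.3, 91.4, 123.3]
orientation: [-1.937, -2.025, -0.426]
ft_force: [-0.3, 0.3, -2.5]
width: 63.2
grasp_force: 30.0
```

>>> arm_command:
  series:
    - {"linear":[-0.0007,0,0.0014],"turn":0}
    - {"linear":[0,0,0],"turn":0}

```text
t: 28.55
ee_pos: [530.2, 91.4, 121.7]
orientation: [-1.937, -2.025, -0.426]
ft_force: [-0.5, -0.1, -2.2]
width: 63.2
grasp_force: 30.0
```

>>> arm_command:
  series:
    - {"linear":[-0.0005,0,0.001],"turn":0}
    - {"linear":[0,0,0],"turn":0}

```text
t: 28.75
ee_pos: [530.4, 91.5, 121.1]
orientation: [-1.937, -2.025, -0.427]
ft_force: [-1.0, -0.2, 2.4]
width: 63.3
grasp_force: 30.0
```

>>> arm_command:
  series:
    - {"linear":[0,0,0],"turn":0}
    - {"linear":[0,0,0],"turn":0}
    - {"linear":[0,0,0],"turn":0}
    - {"linear":[0,0,0],"turn":0}
  jaw: 1

```text
t: 29.15
ee_pos: [530.3, 91.4, 120.6]
orientation: [-1.937, -2.025, -0.426]
ft_force: [-0.3, -0.2, -0.4]
width: 87.3
grasp_force: 0.0
```

>>> arm_command:
  series:
    - {"linear":[0.006,0,-0.0136],"turn":0}
    - {"linear":[0.012,0,-0.027],"turn":0}
    - {"linear":[0.0189,0,-0.0409],"turn":0}
    - {"linear":[0.0189,0,-0.0409],"turn":0}
    - {"linear":[0.0189,0,-0.0409],"turn":0}

```text
t: 29.65
ee_pos: [529.2, 91.1, 303.0]
orientation: [-1.938, -2.025, -0.426]
ft_force: [0.5, -0.1, -0.3]
width: 87.7
grasp_force: 0.0
```

```bash
python3 st.py
python3 - <<'E'
from h import *
np.set_printoptions(precision=1,suppress=True)
im=ctrl.get_image("side")["frame"];B,G,Rr=[im[...,i].astype(int) for i in range(3)]
m=((G>1.4*Rr+8)&(G>1.15*B+5)&(G>20)).astype(np.uint8)
k,_,st,c=cv2.connectedComponentsWithStats(m);print([(st[i],c[i]) for i in range(1,k) if st[i,4]>100 and c[i][0]>100])
print("expected cup centre",proj("side",(530,91.5,98)))
m=((Rr>150)&(G<60)&(B<60)).astype(np.uint8);k,_,st,c=cv2.connectedComponentsWithStats(m);print("red",c[1:],"exp",proj("side",(537,-91,54)))
o=ctrl.get_obs();M=R.from_rotvec(o["orientation"]).as_matrix()
w=[[535,-60,330],[537,-240,330],[537.5,-173,202],[537,-109,59]]
p=o["ee_pos"]
for q in w: print(q,(M.T@(np.array(q)-p)).round(1));p=np.array(q)
E
```

```text
29.65 [-0.078  0.249  1.797  0.462  1.187 -0.317] [529.248  91.129 302.966] z [-0.015  0.416 -0.909] y [0.999 0.043 0.003] [ 0.505 -0.126 -0.31 ] 87.73596802040093 0.0
[(array([286, 213,  28,  40, 913], dtype=int32), array([299.5, 231.3]))]
expected cup centre [299.8 232.3]
red [] exp [330.6 207.2]
[535, -60, 330] [-129.4   -3.9  -80.6]
[537, -240, 330] [-163.6   -5.7  -74.9]
[537.5, -173, 202] [  7.6   1.5 144.3]
[537, -109, 59] [ -1.3   0.2 156.7]
```

>>> arm_command:
  series:
    - {"linear":[-0.0324,-0.001,-0.0202],"turn":0}
    - {"linear":[-0.0324,-0.001,-0.0202],"turn":0}
    - {"linear":[-0.0324,-0.001,-0.0202],"turn":0}
    - {"linear":[-0.0324,-0.001,-0.0202],"turn":0}
    - {"linear":[-0.0409,-0.0014,-0.0187],"turn":0}
    - {"linear":[-0.0409,-0.0014,-0.0187],"turn":0}
    - {"linear":[-0.0409,-0.0014,-0.0187],"turn":0}
    - {"linear":[-0.0409,-0.0014,-0.0187],"turn":0}
    - {"linear":[0.0025,0.001,0.048],"turn":0}
    - {"linear":[0.0025,0.0005,0.048],"turn":0}
  jaw: 0.1

```text
t: 30.7
ee_pos: [535.0, -198.0, 234.8]
orientation: [-1.944, -2.025, -0.428]
ft_force: [0.3, 0.1, -0.6]
width: 48.2
grasp_force: 0.0
```

```bash
python3 st.py; python3 -c "
from h import *
print(go([539.3,-169.5,189]),go([537,-105,48]))"
```

```text
30.7 [-0.553  0.461  1.654  0.369  1.289 -0.745] [ 535.045 -197.995  234.78 ] z [-0.011  0.414 -0.91 ] y [0.999 0.039 0.006] [ 0.337  0.072 -0.635] 48.22854993045054 0.0
[ 6.8  5.1 53.4] [  7.2   4.4 208.5]
```

>>> arm_command:
  series:
    - {"linear":[0.0072,0.0044,0.044],"turn":0}
    - {"linear":[0,0,0.045],"turn":0}
    - {"linear":[0,0,0.045],"turn":0}
    - {"linear":[0,0,0.025],"turn":0}
    - {"linear":[0,0,0],"turn":0}

```text
t: 31.2
ee_pos: [533.8, -120.7, 90.6]
orientation: [-1.933, -2.021, -0.422]
ft_force: [-0.2, -0.3, 0.2]
width: 48.6
grasp_force: 0.0
```

```bash
python3 st.py; python3 -c "
from h import *
print(go([537,-105,48]))
a=ctrl.get_image('side')['frame'][110:310,180:400];b=ctrl.get_image('top')['frame'][110:260,240:405]
f=lambda i:cv2.resize(i,(400,364),interpolation=cv2.INTER_CUBIC)
cv2.imwrite('pics/c6.png',np.hstack([f(a),f(b)]))"
```

```text
31.2 [-0.442  0.624  1.795  0.458  0.989 -0.792] [ 533.813 -120.737   90.56 ] z [-0.021  0.418 -0.908] y [ 0.999  0.045 -0.002] [-0.195 -0.307  0.165] 48.61845081073472 0.0
[-3.7  4.  45.2]
```

View pics/c6.png

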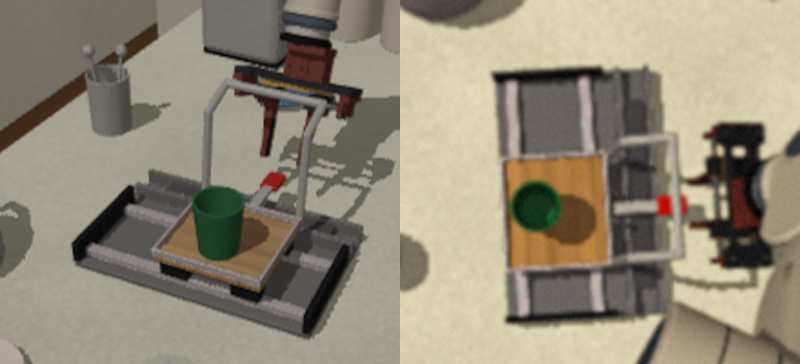

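The cup stands upright on the tray (top crop (535,207)); fingers line up outside the red pad (672,206). Advance and pinch.

>>> arm_command:
  series:
    - {"linear":[-0.0037,0.004,0.015],"turn":0}
    - {"linear":[0,0,0.015],"turn":0}
    - {"linear":[0,0,0.015],"turn":0}
    - {"linear":[0,0,0],"turn":0}

```text
t: 31.7
ee_pos: [537.9, -105.9, 48.4]
orientation: [-1.935, -2.022, -0.424]
ft_force: [0.0, 0.4, 0.2]
width: 48.6
grasp_force: 0.0
```

>>> arm_command:
  series:
    - {"linear":[0,0,0],"turn":0}
    - {"linear":[0,0,0],"turn":0}
    - {"linear":[0,0,0],"turn":0}
    - {"linear":[0,0,0],"turn":0}
  jaw: -1

```text
t: 32.1
ee_pos: [537.3, -107.4, 50.4]
orientation: [-1.934, -2.025, -0.422]
ft_force: [-9.2, -4.9, 4.2]
width: 25.4
grasp_force: 30.0
```

```bash
python3 st.py
python3 - <<'E'
from h import *
o=ctrl.get_obs();M=R.from_rotvec(o["orientation"]).as_matrix()
X=np.array([-.038,.999,0]);Y=np.array([-.999,-.038,0]);Z=np.array([0,0,1.])
h=np.array([530.5,67.3,55])-74*X
d=o["ee_pos"]-h;r=np.hypot(d@X,d[2]);a=np.arctan2(d[2],-d@X);print(r,a)
p=d.copy()
for l in(.45,.3,.15,.0):
    t=a+.6-l;q=-r*np.cos(t)*X+r*np.sin(t)*Z+(d@Y)*Y
    print(l,(M.T@(q-p)).round(1),q+h);p=q
print("home per 10mm",(M.T@(-10*Y)).round(2))
E
```

```text
32.1 [-0.419  0.687  1.805  0.49   0.914 -0.819] [ 537.29  -107.41    50.433] z [-0.019  0.416 -0.909] y [ 0.999  0.046 -0.   ] [-9.206 -4.925  4.165] 25.39854295140654 30.00857949256897
100.93728434310688 -0.04526238470697006
0.45 [  6.8  -0.  -13.5] [ 537.27034176 -106.90429899   65.5526121 ]
0.3 [  8.7   0.  -12.4] [ 537.16758336 -104.20283471   80.43533768]
0.15 [ 10.4   0.  -11. ] [536.98146505 -99.30988229  94.74684041]
0.0 [11.9  0.1 -9.3] [536.71616665 -92.33532689 108.16571479]
home per 10mm [-0.07 10.   -0.04]
```

>>> arm_command:
  series:
    - {"linear":[0.0034,0,-0.0068],"turn":0}
    - {"linear":[0.0034,0,-0.0067],"turn":0}
    - {"linear":[0.0043,0,-0.0062],"turn":0}
    - {"linear":[0.0044,0,-0.0062],"turn":0}
    - {"linear":[0,0,0],"turn":0}

```text
t: 32.6
ee_pos: [540.3, -103.3, 81.8]
orientation: [-1.938, -2.025, -0.429]
ft_force: [1.9, 5.0, 1.8]
width: 25.7
grasp_force: 30.0
```

>>> arm_command:
  series:
    - {"linear":[0.0052,0,-0.0055],"turn":0}
    - {"linear":[0.0052,0,-0.0055],"turn":0}
    - {"linear":[0.0045,0,-0.0035],"turn":0}
    - {"linear":[0,0,0],"turn":0}

```text
t: 33.0
ee_pos: [539.9, -96.4, 101.0]
orientation: [-1.938, -2.027, -0.428]
ft_force: [3.4, 1.6, -1.0]
width: 26.1
grasp_force: 30.0
```

>>> arm_command:
  series:
    - {"linear":[0,0.004,0],"turn":0}
    - {"linear":[0,0.008,0],"turn":0}
    - {"linear":[0,0.01,0],"turn":0}
    - {"linear":[0,0.01,0],"turn":0}
    - {"linear":[0,0.01,0],"turn":0}
    - {"linear":[0,0.01,0],"turn":0}
    - {"linear":[0,0.01,0],"turn":0}
    - {"linear":[0,0.01,0],"turn":0}
    - {"linear":[0,0.01,0],"turn":0}
    - {"linear":[0,0.006,0],"turn":0}

```text
t: 34.0
ee_pos: [627.9, -92.4, 99.9]
orientation: [-1.937, -2.025, -0.426]
ft_force: [1.1, -0.5, 0.6]
width: 25.5
grasp_force: 30.0
```

>>> arm_command:
  series:
    - {"linear":[0,0.003,0],"turn":0}
    - {"linear":[0,0.002,0],"turn":0}
    - {"linear":[0.0,0.0015,0],"turn":0}
    - {"linear":[0,0,0],"turn":0}

```text
t: 34.4
ee_pos: [633.2, -92.1, 99.9]
orientation: [-1.937, -2.025, -0.426]
ft_force: [2.8, 0.7, -1.5]
width: 25.7
grasp_force: 30.0
```

>>> arm_command:
  series:
    - {"linear":[0.0033,0.0015,-0.0029],"turn":0}
    - {"linear":[0.0033,0.0015,-0.0029],"turn":0}
    - {"linear":[0,0,0],"turn":0}

```text
t: 34.7
ee_pos: [635.8, -87.7, 108.2]
orientation: [-1.936, -2.024, -0.426]
ft_force: [2.6, 3.3, -4.0]
width: 25.7
grasp_force: 30.0
```

>>> arm_command:
  series:
    - {"linear":[0.001,0.001,-0.001],"turn":0}
    - {"linear":[0.001,0,-0.001],"turn":0}
    - {"linear":[0,0,0],"turn":0}

```text
t: 35.0
ee_pos: [635.9, -87.1, 109.3]
orientation: [-1.936, -2.024, -0.423]
ft_force: [2.5, 3.9, -16.0]
width: 25.7
grasp_force: 30.0
```

>>> arm_command:
  series:
    - {"linear":[0.0003,0.0015,-0.0003],"turn":0}
    - {"linear":[0,0,0],"turn":0}

```text
t: 35.2
ee_pos: [636.7, -87.0, 109.5]
orientation: [-1.935, -2.023, -0.422]
ft_force: [-1.4, 3.8, -19.2]
width: 25.9
grasp_force: 30.0
```

>>> arm_command:
  series:
    - {"linear":[0,0.001,0],"turn":0}
    - {"linear":[0,0,0],"turn":0}

```text
t: 35.4
ee_pos: [636.9, -87.0, 109.5]
orientation: [-1.934, -2.023, -0.42]
ft_force: [-4.6, 3.2, -19.4]
width: 25.6
grasp_force: 30.0
```

>>> arm_command:
  series:
    - {"linear":[0,0,0],"turn":0}
    - {"linear":[0,0,0],"turn":0}
    - {"linear":[0,0,0],"turn":0}
    - {"linear":[0,0,-0.02],"turn":0}
    - {"linear":[0,0,-0.035],"turn":0}
    - {"linear":[0,0,-0.045],"turn":0}
    - {"linear":[0,0,-0.045],"turn":0}
    - {"linear":[0,0,0],"turn":0}
  jaw: 0.1

```text
t: 36.2
ee_pos: [645.7, -151.2, 251.1]
orientation: [-1.945, -2.034, -0.436]
ft_force: [1.2, 0.1, 0.5]
width: 48.1
grasp_force: 0.0
```

```bash
python3 st.py; python3 -c "
from h import *
a=ctrl.get_image('side')['frame'][110:310,180:430];b=ctrl.get_image('top')['frame'][100:270,260:460]
f=lambda i:cv2.resize(i,(400,364),interpolation=cv2.INTER_CUBIC)
cv2.imwrite('pics/c7.png',np.hstack([f(a),f(b)]))"
```

```text
36.2 [-0.414  0.551  1.459  0.397  1.333 -0.593] [ 645.691 -151.24   251.098] z [-0.002  0.412 -0.911] y [0.999 0.041 0.016] [1.167 0.131 0.453] 48.1374156424254 0.0
```

View pics/c7.png

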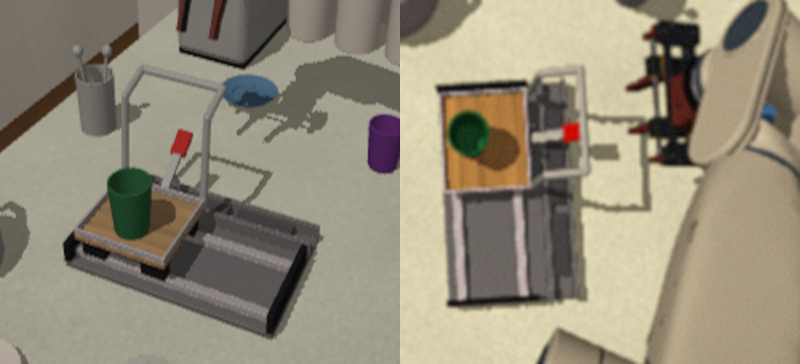

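The picture shows the caddy home at its end stop, the lever up at (180,143) in the side crop, the cup upright on the tray, and the arm clear. One last numeric check against the starting lever position, then hand in.

Run:
```python
from h import *
ok=True
for n,e in(("side",(292.6,187.7)),("top",(344.9,161.3))):
    im=ctrl.get_image(n)["frame"].astype(int);m=((im[...,2]>150)&(im[...,1]<60)&(im[...,0]<60)).astype(np.uint8)
    k,_,st,c=cv2.connectedComponentsWithStats(m);i=1+np.argmax(st[1:,4]);print(n,c[i]);ok&=np.linalg.norm(c[i]-e)<1.2
if ok: print(ctrl.close_job())
```

```text
side [292.65656566 187.6969697 ]
top [344.875      161.39285714]
the job is handed in; nothing more can be done
None
```

The job is handed in at about 36 s: the caddy was locked at its notch at about 99 mm, loaded with the green cup and unlocked, and is back at its end stop with the lever fully up and the cup standing. Two caveats: I kept the lever pinched and walked the caddy home instead of letting it run free, and joint 3 briefly read up to 0.004 rad past its stated range while I set the tool's lean.

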